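Slide the drilling sled past its spring stop

TASK

Load the drilling jig: press the green spring bar down with the fingertips to sink the steel stop pin, and with the bar still held down push the blue sled by its red tab past the pin until it is fully home against the end stop under the drill guide. Then let go, so that the pin springs fully up and locks the sled, and draw clear. Nothing is to be picked up: the sled stays in its channel, the wooden blank stays seated on it, and everything else on the bench stays where it is.

Things in the scene. Friction and masses are not known exactly. Their poses are not given: they have to be found in the camera images.
- jig: Drilling jig fixed to the bench: plywood board 340 x 170 x 30 mm thick (x, y, z). Origin at the centre of the board's underside, at bench height. Its x axis is the direction in which the sled is pushed home (roughly to the robot's left, within 0.4 rad), its y axis points roughly towards the robot, z up.
- channel (a point): Middle of the channel floor, 30 mm above the bench over the jig's origin. The channel runs along the jig's x at y = 0 between dark wooden rails (y = 30 to 40 mm either side, x = -128 to 115 mm), capped by aluminium strips (top 54 mm above the bench) that keep the sled down.
- end_stop (a point): Centre of the face of the wooden end stop that the sled's front meets when home: at x = 115 mm of the jig, y = 0, 45 mm above the bench. The stop is 12 mm thick, 80 mm wide, top 60 mm above the bench.
- guide (a point): Top centre of the drill guide, an aluminium bridge over the channel at x = 60 to 90 mm, y = -52 to 52 mm of the jig; underside 83 mm, top 91 mm above the bench, its two dark bushings reach 97 mm. Fixed.
- stop_bar (a joint): How far the green spring bar, with the stop pin that is one part with it, is pressed straight down: 0 = up (at rest), 0.018 m = fully down. Pressed 12 mm or more, the pin is below the channel floor. The push needed is about 2 N at the top, 6 N at the bottom. Released, it springs up, unless the sled's front foot is over the pin.
- bar_top (a point): Centre of the flat top of the green bar, at x = -55, y = 62 mm of the jig, beside the channel on the robot's side. The bar is 210 mm long (jig x = -160 to 50 mm) and 28 mm wide; its top is 60 mm above the bench when up, 42 mm when fully down. It may be pressed anywhere along its length, and fingertips can slide along it while pressing. Moves with the bar.
- pin_top (a point): Centre of the top of the steel stop pin, upright, 14 mm across, on the channel's centre line at x = 80 mm of the jig. Up, it stands 12 mm proud of the channel floor (42 mm above the bench) and blocks the sled's front foot. Moves with the bar.
- sled: Blue plastic sled, 140 x 58 mm, deck 24 mm high, about 0.3 to 0.6 kg, loose, sliding in the channel with 1 mm play each side. Origin at the centre of its underside, on the channel floor; axes as the jig's. It starts with its origin at jig x = -47 to -7 mm; fully home it is at jig x = 45 mm.
- front_foot (a point): Centre of the sled's front face (70 mm ahead of its origin, 8 mm up). The front foot is 24 mm thick; behind it the sled's underside is hollow, 16 mm high, so that with the sled home the pin rises behind the foot, with 4 mm play, and locks it.
- tab (a point): Centre of the rear face of the outer part of the red push tab, a plate on the sled 12 mm thick that reaches out over the green bar to y = 76 mm of the jig. This point is at x = -40, y = 62 mm of the sled, 72 mm above the bench. The tab's lower edge is 64 mm, its top 80 mm above the bench: a finger standing on the pressed bar behind the tab pushes it squarely, towards the jig's +x.
- blank: Wooden blank 80 x 36 x 24 mm (50 g, loose) lying in a shallow fence on the sled's deck, at x = 20 mm of the sled. Origin at the centre of its underside, 24 mm above the sled's origin; its top is 78 mm above the bench.
- dowel: Bystander: upright wooden dowel, 22 mm across, 60 mm tall, on the jig's board at its rear corner farther from the robot. Origin under its centre.
- offcut: Bystander: dark wood offcut 70 x 35 x 30 mm lying on the bench on the robot's side of the jig. Origin under its centre.
- pencil_cup: Bystander: yellow plastic cup 70 mm across, 90 mm tall. Origin under its centre.
- glue: Bystander: white glue bottle 56 mm across, 150 mm tall. Origin under its centre.
- mallet: Bystander: hammer lying on the bench.
- screwdriver: Bystander: red screwdriver lying on the bench.
- brush: Bystander: brush lying on the bench.
Not all that is in view belongs to the job. Several things have the shape of the sled; the one meant has the colours described above.

How it is judged:
On the way, in this order (a step that is already met when the one before it is completed fails the run):
1. the green bar is pressed down while the sled is still short of the pin (value of joint stop_bar above 0.011 m and x of sled in the frame of jig below 0.004 m), for 0.1 s.
2. with the bar still held down, the sled's front foot is over the pin (value of joint stop_bar above 0.0125 m and x of sled in the frame of jig between 0.012 and 0.038 m), for 0.02 s.
3. the sled is home and the pin has sprung up behind its front foot (x of sled in the frame of jig above 0.039 m and value of joint stop_bar below 0.003 m), for 0.2 s.
At the end, for the whole second after the job is handed in: The sled is within 6 mm of the end stop, flat in its channel, the bar and pin are back up (within 3 mm), the blank is still seated on the sled, all at rest, and no bystander has moved 30 mm (all of step 3 and x of sled in the frame of jig below 0.05 m and z of sled in the frame of jig between 0.027 and 0.034 m and z of blank in the frame of sled between 0.021 and 0.028 m and horizontal distance between blank and sled below 0.026 m and angle between blank's own z axis and vertical below 0.1 rad and linear speed of each of sled, blank below 0.02 m/s and distance of each of dowel, offcut, pencil_cup, glue, mallet, screwdriver, brush from where it was at the start of the episode below 0.03 m); the robot touches nothing.
It fails at once if the sled is lifted out of its channel (z of sled in the frame of jig above 0.04 m).
It fails at once if the blank is lifted off the sled (z of blank in the frame of sled above 0.034 m).
It fails at once if a bystander is moved by more than 30 mm (distance of any of dowel, offcut, pencil_cup, glue, mallet, screwdriver, brush from where it was at the start of the episode above 0.03 m).
It also fails if it takes over 32 s, if anything falls off the work surface, if the arm or the gripper's body presses on something with over 40 N, if the wrist force passes 120 N, or if a joint passes its speed limit or range.

ROBOT

A 6-joint arm with a two-finger parallel gripper is mounted at the origin on the work surface. World frame = base frame: x ahead of the robot, y to its left, z up, the work surface at z = 0. Lengths are in m, angles in rad, forces in N, time in s.
With the tool pointing down it reaches from about 0.35 to 0.875 m from the base axis. Payload 4.2 kg.
Tool frame: the origin (TCP) lies on the centre line of the jaws, within the pads' length; the fingertips stand 25 mm ahead of it and the grasp point (between the pads) lies 6 mm ahead of it (bot.tips_ahead is the distance from the TCP to the fingertips, in m); z points along the fingers, y is the line along which they close (so a half turn about z gives the same grasp; the last joint's range is limited). The gripper opens to 85 mm and grips with 20 to 120 N. Pads are 22 mm wide; open, the fingers measure 114 mm over their backs; the gripper's body (76 mm by 85 mm) begins 54 mm behind the grasp point. The pads swing forward as they close: fully open they stand 13 mm farther back than shut.
Start: joints at [1.548, 0.385, 0.008, 0, -1.194, -0.259], TCP at [0.174, 0.6, 0.256] pointing down, gripper open.
Joint ranges: [-3.14, 3.14], [-1.21, 2.06], [-1.07, 1.41], [-3.16, 2.05], [-2.99, -0.16], [-3.1, 3.1]. Speed limits (rad/s): [2.79, 2.79, 3.14, 3.14, 3.14, 3.14].

INTERFACE

Orientations are given as [roll, pitch, yaw] about the fixed x, y, z axes, in that order (R = Rz(yaw) Ry(pitch) Rx(roll)).
In Python, from cell import bot, imaging, ticket gives the robot as it stands.
- The arm moves only by the tool drive_tool, never from a script. Its argument "steps" is a list of rows, each an object of numbers: "tx", "ty", "tz": the shift along the tool's x, y, z in cm; "roll": the turn about the tool's z in degrees. A call has 1 to 10 rows; each row shifts and turns the commanded pose from where the row before left it, along the tool's axes as they then stand; what a row does not reach is not made up. A row lasts 1/8 s, in which the tool goes at most 62.5 mm and 10.7 degrees, less where a joint would pass 70% of its speed; a pose out of reach is approached as far as the arm can. A call with a gripper value outside its range is refused whole. "gripper" is the opening, from 0 (shut) to 1 (fully open), set as the call begins (left out, the last holds). The fingers move at their own pace and stop on an object; "force" is the grip in N (left out, the last holds). Time passes only in rows, so rows that do not move let the fingers close. It gives the time, the measured TCP pose, the force, the opening and the grip force at its end, in the units of the state.
- bot.read_state(): the state, without advancing time (a new reading comes with each control period).
- imaging.grab_frame(name): name is "side" or "top"; returns (picture, depth): 420x560x3 uint8, red, green, blue; 420x560 float32, m along the optical axis (not along the pixel's ray), 0 where there is no reading.
- imaging.get_calibration(name): a dict with "vfov" (degrees; the focal length in pixels is half the picture's height over the tangent of half this angle, whatever the lens; pixels are square), "cx", "cy" (the principal point, pixels), "R" (3x3) and "t" (3): a world point X has camera coordinates R X + t. Camera axes: x right, y down, z forward; pixel columns grow to the right and rows downward; lengths in m; the calibration is good to about 2 mm. A picture is of the moment at which its call begins. get_calibration takes no time and is no camera call.
- ticket.close_job(): hands the job in; it is judged then, once.
The state is a dict: "time_s": time; "joint_positions": joint angles; "joint_vel": joint speeds; "tau": joint torques, N m; "position": TCP position; "orientation": TCP orientation; "contact_force": force on the tool from outside, world axes, zero at the start; "moment": the same for the moment, N m; "gripper_width": opening from 0.0 (shut) to 1.0 (fully open); "gripper_force": force on a finger pad.
Only numpy, scipy, OpenCV 4.12 (cv2) and the standard library are available. Lean on these libraries where they do the work, as an engineer would, in place of code of your own. Each camera call takes 0.05 s, during which the arm holds its last target. There are 200 camera calls.

## Working session

There is one attempt and no reset: what is moved stays moved. The work goes in short steps, Python scripts to look and compute and a tool call to move; the robot and the scene stay as the last step left them, time stands still between calls to the robot, and variables do not carry over. Pictures are saved under pics/ and viewed, at most 10 in all, crops included, and the job is handed in when it is done.

Besides the shell and the picture viewer there is one more tool, called by a JSON object that holds its "method" and its "body". drive_tool: Moves the arm, as the interface text tells. Its arguments: {"type":"object","properties":{"steps":{"type":"array"},"gripper":{"type":"number"},"force":{"type":"number"}},"required":["steps"]}

```bash
mkdir -p pics; ls
python3 - <<'E'
from cell import bot, imaging
import cv2, numpy as np
print(bot.read_state(), bot.tips_ahead)
for n in ("top","side"):
    p,d=imaging.grab_frame(n); np.savez(f"{n}0.npz",p=p,d=d); cv2.imwrite(f"pics/{n}0.png",p[:,:,::-1]); print(imaging.get_calibration(n), (d>0).mean())
E
```

```text
pics
{'time_s': 0.0, 'joint_positions': array([ 1.54760220e+00,  3.85565240e-01,  6.59348238e-03, -5.09710480e-04,
       -1.19400146e+00, -2.58595966e-01]), 'joint_vel': array([-0.00084774,  0.00065287, -0.00031284,  0.00075501,  0.00143144,
       -0.001497  ]), 'tau': array([-1.40617749e-04, -3.92293918e+01,  1.88403010e+01,  4.18629706e+00,
       -4.69669205e-03, -7.05903773e-06]), 'position': array([0.17362875, 0.59983144, 0.25520204]), 'orientation': array([ 3.13936701e+00, -9.88933234e-05, -2.81978040e-01]), 'contact_force': array([-0.35123659, -0.1302854 ,  1.1728766 ]), 'moment': array([ 0.03209178, -0.01189635,  0.05719249]), 'gripper_force': 0.0, 'gripper_width': 1.0003295350818973} 0.025
{'vfov': 43.92230167889096, 'cx': 274.3206815388347, 'cy': 207.23818204744677, 'R': array([[ 0.01378548, -0.99969185,  0.0206437 ],
       [-0.99881118, -0.01473288, -0.04646683],
       [ 0.04675666, -0.01997859, -0.9987065 ]]), 't': array([-0.07279801,  0.48538119,  1.55299157])} 0.9959863945578231
{'vfov': 51.085073990043675, 'cx': 278.56449097920756, 'cy': 208.74906550801876, 'R': array([[ 0.97391697, -0.2259797 , -0.0204672 ],
       [-0.1301687 , -0.48254768, -0.86614309],
       [ 0.18585436,  0.84621564, -0.49937686]]), 't': array([-0.49956804,  0.12203969,  1.38548911])} 0.9959736394557823
```

View pics/top0.png

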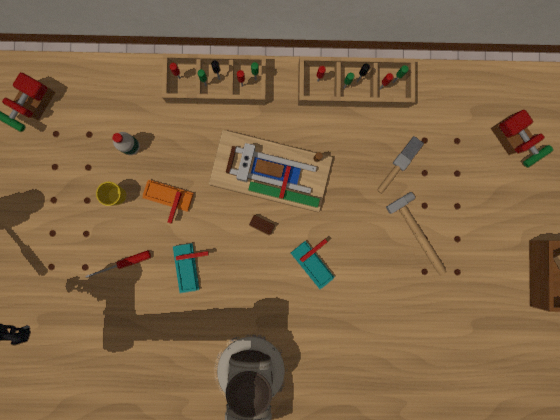

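View pics/side0.png

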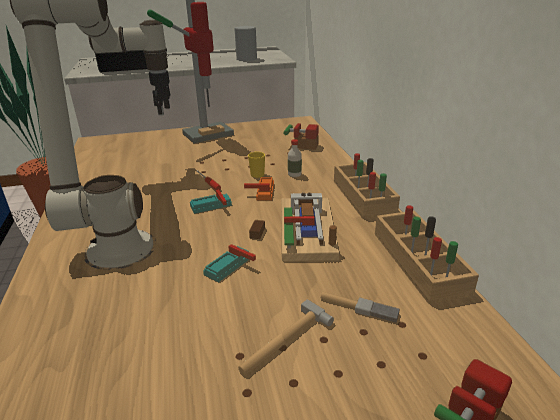

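The top view shows the jig board around (272,170), with the green bar at about (285,194), the red tab at (287,182), the guide at (243,160), the offcut at (262,224) and the dowel at (320,156). The side view agrees, and the arm is clear of the jig. Next I'll measure the bar and tab.

```bash
cat > h.py <<'E'
import numpy as np, cv2
from cell import imaging
def cast(c,uv,z):
    f=210/np.tan(np.radians(c["vfov"]/2)); uv=np.atleast_2d(uv).astype(float)
    d=np.c_[(uv[:,0]-c["cx"])/f,(uv[:,1]-c["cy"])/f,np.ones(len(uv))]@c["R"]
    o=-c["R"].T@c["t"]; return o+d*((z-o[2])/d[:,2])[:,None]
def mask(p,lo,hi,box):
    h=cv2.cvtColor(p,cv2.COLOR_RGB2HSV); m=cv2.inRange(h,lo,hi); k=np.zeros_like(m); x0,y0,x1,y1=box
    k[y0:y1,x0:x1]=m[y0:y1,x0:x1]; return k
def rect(pts):
    (c,s,a)=cv2.minAreaRect((pts[:,:2]*1000).astype(np.float32)); return np.round(c,1),np.round(s,1),round(a,2)
def px(m): return np.argwhere(m)[:,::-1]
E
python3 - <<'E'
from h import *
D=np.load("top0.npz"); p,d=D["p"],D["d"]; c=imaging.get_calibration("top")
box=(205,120,345,215)
f=210/np.tan(np.radians(c["vfov"]/2))
def deproj(uv):
    z=d[uv[:,1],uv[:,0]]; P=np.c_[(uv[:,0]-c["cx"])/f*z,(uv[:,1]-c["cy"])/f*z,z]; return (P-c["t"])@c["R"]
S=np.load("side0.npz")["p"]; cs=imaging.get_calibration("side")
for n,lo,hi,z in (("green",(45,100,40),(85,255,255),.06),("red",(0,170,70),(6,255,255),.08),("blue",(105,150,40),(125,255,255),.054)):
    m=mask(p,lo,hi,box); uv=px(m); print(n,len(uv),"plane",rect(cast(c,uv,z)),"depthz",np.round(np.percentile(deproj(uv)[:,2],[5,50,95]),4), cast(c,uv,z)[:,:2].mean(0).round(4))
    b=(275,185,345,265); uv=px(mask(S,lo,hi,b)); q=cast(cs,uv,z); print("   side",len(uv),rect(q) if len(uv) else '')
# board by height
g=np.argwhere(np.ones(d.shape,bool))[:,::-1]; g=g[(g[:,0]>195)&(g[:,0]<345)&(g[:,1]>115)&(g[:,1]<220)]
P=deproj(g); k=(P[:,2]>.02)&(P[:,2]<.12); mm=np.zeros(d.shape,np.uint8); mm[g[k][:,1],g[k][:,0]]=255
n,l,st,_=cv2.connectedComponentsWithStats(mm); i=1+st[1:,4].argmax(); uv=px(l==i); print("board",rect(deproj(uv)),len(uv))
im=np.hstack([cv2.resize(p[120:220,205:345,::-1],None,fx=4,fy=4,interpolation=2)]); cv2.imwrite("pics/crop.png",im)
E
```

```text
green 609 plane (array([523. , -91.9]), array([208.1,  26.3]), 76.81) depthz [0.0556 0.0614 0.0672] [ 0.5231 -0.092 ]
   side 246 (array([522.3, -99.3]), array([210.7,  26.8]), 76.32)
red 106 plane (array([556.7, -91.7]), array([11.9, 90.2]), 79.46) depthz [0.0762 0.0815 0.0865] [ 0.5531 -0.092 ]
   side 106 (array([ 552.1, -111. ]), array([47.2, 90.5]), 74.98)
blue 251 plane (array([593.1, -67.2]), array([137.4,  46.5]), 76.82) depthz [0.0497 0.0567 0.064 ] [ 0.5842 -0.0875]
   side 25 (array([593.2, -66.2]), array([130.6,  45.5]), 75.6)
board (array([595.4, -52.7]), array([340.3, 171.2]), 76.88) 6467
```

View pics/crop.png

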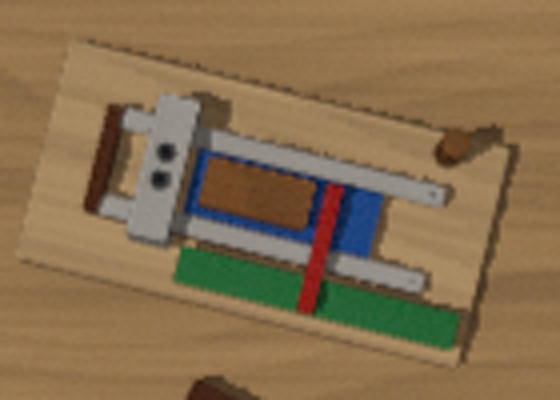

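The pose checks out. The board measures 340.3 x 171.2 mm with its origin at (0.595, -0.053) and yaw 76.8°. The bar position predicted from the board matches the measured one to within 1 mm. The sled is at about jig x = -14 mm, so the tab's rear face is at about -54 mm. I'll travel with the gripper shut to a point above the bar at jig x = -85 mm, then turn the tool x axis into line with jig x.

{"method": "drive_tool", "body": {"steps": [{"tx": 3.3,"ty": 3.7},{"tx": 3.3,"ty": 3.7},{"tx": 3.3,"ty": 3.7},{"tx": 3.3,"ty": 3.7},{"tx": 3.3,"ty": 3.7},{"tx": 3.3,"ty": 3.7},{"tx": 3.3,"ty": 3.7},{"tx": 3.3,"ty": 3.7}], "gripper": 0}}

```text
invalid input
```

{"method": "drive_tool", "body": {"steps": [{"tx": 3.3,"ty": 3.7},{"tx": 3.3,"ty": 3.7},{"tx": 3.3,"ty": 3.7},{"tx": 3.3,"ty": 3.7},{"tx": 3.3,"ty": 3.7},{"tx": 3.3,"ty": 3.7},{"tx": 3.3,"ty": 3.7},{"tx": 3.3,"ty": 3.7}]}}

```text
invalid input
```

{"method": "drive_tool", "body": {"steps": [{"roll": 9.7},{"roll": 9.7},{"roll": 9.7},{"roll": 9.7},{"roll": 9.7},{"roll": 9.7},{"roll": 9.7},{"roll": 9.7},{"roll": 9.7},{"tz": 0}]}}

```text
invalid input
```

The calls were refused as invalid, so I'll try rows with all four keys.

{"method": "drive_tool", "body": {"steps": [{"tx": 3.3,"ty": 3.7,"tz": 0,"roll": 0},{"tx": 3.3,"ty": 3.7,"tz": 0,"roll": 0}], "gripper": 0}}

```text
time_s: 0.35
position: [0.2167, 0.5097, 0.2553]
orientation: [3.14, -0.0, -0.281]
contact_force: [0.5, -0.6, 0.3]
gripper_width: 0.606
gripper_force: 0.0
```

{"method": "drive_tool", "body": {"steps": [{"tx": 3.3,"ty": 3.7,"tz": 0,"roll": 0},{"tx": 3.3,"ty": 3.7,"tz": 0,"roll": 0},{"tx": 3.3,"ty": 3.7,"tz": 0,"roll": 0},{"tx": 3.3,"ty": 3.7,"tz": 0,"roll": 0},{"tx": 3.3,"ty": 3.7,"tz": 0,"roll": 0},{"tx": 3.3,"ty": 3.7,"tz": 0,"roll": 0},{"tx": 3.3,"ty": 3.7,"tz": 0,"roll": 0}]}}

```text
time_s: 1.23
position: [0.3666, 0.1962, 0.2562]
orientation: [-3.142, 0.0, -0.281]
contact_force: [0.9, 0.8, -0.1]
gripper_width: 0.003
gripper_force: 0.0
```

{"method": "drive_tool", "body": {"steps": [{"tx": 3.3,"ty": 3.7,"tz": 0,"roll": 0},{"tx": 3.3,"ty": 3.7,"tz": 0,"roll": 0},{"tx": 3.3,"ty": 3.7,"tz": 0,"roll": 0},{"tx": 3.3,"ty": 3.7,"tz": 0,"roll": 0},{"tx": 3.3,"ty": 3.7,"tz": 0,"roll": 0},{"tx": 3.3,"ty": 3.7,"tz": 0,"roll": 0},{"tx": 3.3,"ty": 3.7,"tz": 0,"roll": 0}]}}

```text
time_s: 2.1
position: [0.5166, -0.1167, 0.2559]
orientation: [3.142, 0.001, -0.282]
contact_force: [1.5, 0.5, 0.3]
gripper_width: -0.001
gripper_force: 0.0
```

{"method": "drive_tool", "body": {"steps": [{"tx": 0,"ty": 0,"tz": 0,"roll": 9.7},{"tx": 0,"ty": 0,"tz": 0,"roll": 9.7},{"tx": 0,"ty": 0,"tz": 0,"roll": 9.7},{"tx": 0,"ty": 0,"tz": 0,"roll": 9.7},{"tx": 0,"ty": 0,"tz": 0,"roll": 9.7},{"tx": 0,"ty": 0,"tz": 0,"roll": 9.7},{"tx": 0,"ty": 0,"tz": 0,"roll": 9.7},{"tx": 0,"ty": 0,"tz": 0,"roll": 9.7},{"tx": 0,"ty": 0,"tz": 0,"roll": 9.7},{"tx": 0,"ty": 0,"tz": 0,"roll": 0}]}}

```text
time_s: 3.35
position: [0.516, -0.1151, 0.2559]
orientation: [3.141, -0.0, -1.804]
contact_force: [0.4, 0.0, 0.7]
gripper_width: 0.001
gripper_force: 0.0
```

{"method": "drive_tool", "body": {"steps": [{"tx": 0.6,"ty": -0.1,"tz": 3,"roll": 0},{"tx": 0,"ty": 0,"tz": 4,"roll": 0},{"tx": 0,"ty": 0,"tz": 4,"roll": 0},{"tx": 0,"ty": 0,"tz": 3,"roll": 0},{"tx": 0,"ty": 0,"tz": 1.5,"roll": 0},{"tx": 0,"ty": 0,"tz": 0,"roll": 0},{"tx": 0,"ty": 0,"tz": 0,"roll": 0}]}}

```text
time_s: 4.22
position: [0.5169, -0.1212, 0.1025]
orientation: [-3.139, 0.0, -1.804]
contact_force: [0.4, 1.0, 1.0]
gripper_width: -0.003
gripper_force: 0.0
```

Run:
```python
from h import *
p,d=imaging.grab_frame("side"); t,_=imaging.grab_frame("top")
a=cv2.resize(p[150:270,230:370,::-1],(490,420),interpolation=2); b=cv2.resize(t[130:225,205:345,::-1],(300,204),interpolation=2)
o=np.zeros((420,790,3),np.uint8); o[:,:490]=a; o[:204,490:]=b; cv2.imwrite("pics/c2.png",o)
```

```text
(no output)
```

View pics/c2.png

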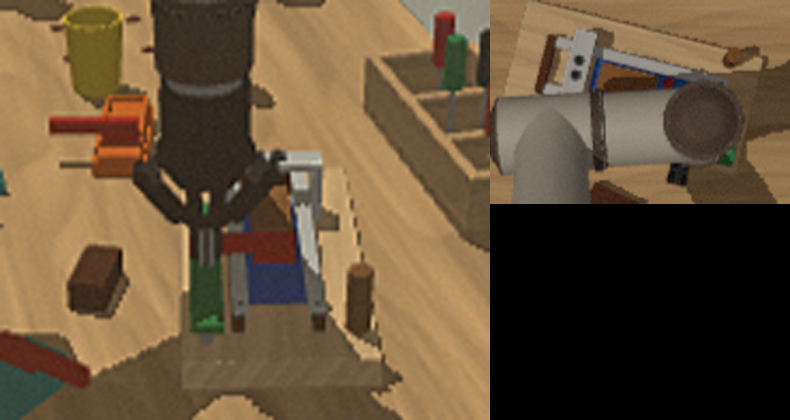

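The side view shows the shut fingers over the green bar, just behind the red tab, with the guide and blank clear. Now I'll press.

{"method": "drive_tool", "body": {"steps": [{"tx": 0,"ty": 0,"tz": 1.0,"roll": 0},{"tx": 0,"ty": 0,"tz": 0.8,"roll": 0},{"tx": 0,"ty": 0,"tz": 0.6,"roll": 0},{"tx": 0,"ty": 0,"tz": 0.4,"roll": 0},{"tx": 0,"ty": 0,"tz": 0.4,"roll": 0},{"tx": 0,"ty": 0,"tz": 0,"roll": 0},{"tx": 0,"ty": 0,"tz": 0,"roll": 0}]}}

```text
time_s: 5.2
position: [0.5159, -0.1212, 0.0696]
orientation: [-3.142, -0.0, -1.805]
contact_force: [-1.6, 1.0, 5.6]
gripper_width: -0.005
gripper_force: 2.6
```

{"method": "drive_tool", "body": {"steps": [{"tx": -0.5,"ty": 0,"tz": 0.15,"roll": 0},{"tx": -0.5,"ty": 0,"tz": 0,"roll": 0},{"tx": -0.5,"ty": 0,"tz": 0,"roll": 0},{"tx": -0.5,"ty": 0,"tz": 0,"roll": 0},{"tx": -0.5,"ty": 0,"tz": 0,"roll": 0},{"tx": -0.5,"ty": 0,"tz": 0,"roll": 0},{"tx": 0,"ty": 0,"tz": 0,"roll": 0}]}}

```text
time_s: 6.08
position: [0.5222, -0.0936, 0.0684]
orientation: [3.14, -0.002, -1.805]
contact_force: [-1.4, -6.8, 6.4]
gripper_width: -0.001
gripper_force: 4.0
```

```bash
cat > loc.py <<'E'
from h import *
from cell import bot
O=np.array([.5954,-.0527]); a=np.radians(76.84); J=np.array([[np.cos(a),np.sin(a)],[-np.sin(a),np.cos(a)]])
s=bot.read_state(); print("tip jig mm",(J@(s["position"][:2]-O)*1000).round(1),s["position"][2].round(4),s["orientation"].round(3),"F jig",(J@s["contact_force"][:2]).round(1),s["contact_force"][2].round(1))
c=imaging.get_calibration("side"); p,_=imaging.grab_frame("side")
uv=px(mask(p,(105,120,25),(125,255,255),(265,170,345,265))); q=(cast(c,uv,.054)[:,:2]-O)@J.T*1000; print("blue x",len(q),np.percentile(q[:,0],[2,50,98]).round(1))
p0=np.load("side0.npz")["p"]; uv=px(mask(p0,(105,120,25),(125,255,255),(265,170,345,265))); q=(cast(c,uv,.054)[:,:2]-O)@J.T*1000; print("start",len(q),np.percentile(q[:,0],[2,50,98]).round(1))
E
python3 loc.py
```

```text
tip jig mm [-56.5  62. ] 0.0684 [ 3.140e+00 -2.000e-03 -1.805e+00] F jig [-7.  -0.2] 6.4
blue x 11 [-96.  -37.   45.3]
start 80 [-84.6 -67.6  48.2]
```

{"method": "drive_tool", "body": {"steps": [{"tx": -0.5,"ty": 0,"tz": 0,"roll": 0},{"tx": -0.5,"ty": 0,"tz": 0,"roll": 0},{"tx": -0.5,"ty": 0,"tz": 0,"roll": 0},{"tx": -0.5,"ty": 0,"tz": 0,"roll": 0},{"tx": -0.5,"ty": 0,"tz": 0,"roll": 0},{"tx": 0,"ty": 0,"tz": 0,"roll": 0}]}}

```text
time_s: 6.88
position: [0.5278, -0.0697, 0.0684]
orientation: [3.14, -0.003, -1.805]
contact_force: [-1.4, -8.4, 6.8]
gripper_width: -0.001
gripper_force: 4.8
```

```bash
python3 loc.py
python3 - <<'E'
from h import *
p,d=imaging.grab_frame("side")
cv2.imwrite("pics/c3.png",cv2.resize(p[170:270,260:360,::-1],(600,600),interpolation=2))
E
```

```text
tip jig mm [-32.  62.] 0.0684 [ 3.140e+00 -3.000e-03 -1.805e+00] F jig [-8.5 -0.6] 6.8
blue x 13 [-84.8  -7.6  52.6]
start 80 [-84.6 -67.6  48.2]
```

View pics/c3.png

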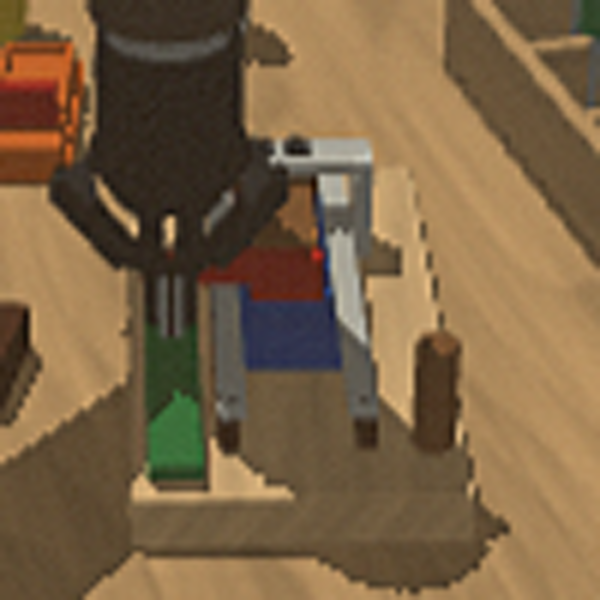

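The crop shows the bar down and the tab at about (225,265) being pushed squarely. The sled has moved forward under the guide with the blank still seated. I'll carry on to the stop.

{"method": "drive_tool", "body": {"steps": [{"tx": -0.5,"ty": 0,"tz": 0,"roll": 0},{"tx": -0.5,"ty": 0,"tz": 0,"roll": 0},{"tx": -0.5,"ty": 0,"tz": 0,"roll": 0},{"tx": -0.5,"ty": 0,"tz": 0,"roll": 0},{"tx": -0.2,"ty": 0,"tz": 0,"roll": 0},{"tx": -0.2,"ty": 0,"tz": 0,"roll": 0},{"tx": 0,"ty": 0,"tz": 0,"roll": 0}]}}

```text
time_s: 7.85
position: [0.5331, -0.0469, 0.0684]
orientation: [3.139, -0.004, -1.806]
contact_force: [-2.3, -10.0, 7.9]
gripper_width: -0.001
gripper_force: 5.8
```

{"method": "drive_tool", "body": {"steps": [{"tx": -0.15,"ty": 0,"tz": 0,"roll": 0},{"tx": 0,"ty": 0,"tz": 0,"roll": 0}]}}

```text
time_s: 8.1
position: [0.5333, -0.0456, 0.0684]
orientation: [3.139, -0.004, -1.806]
contact_force: [-2.6, -11.1, 7.2]
gripper_width: 0.001
gripper_force: 5.9
```

{"method": "drive_tool", "body": {"steps": [{"tx": -0.15,"ty": 0,"tz": 0,"roll": 0},{"tx": 0,"ty": 0,"tz": 0,"roll": 0}]}}

```text
time_s: 8.35
position: [0.5337, -0.0442, 0.0683]
orientation: [3.139, -0.004, -1.806]
contact_force: [-2.9, -11.1, 6.9]
gripper_width: 0.001
gripper_force: 6.1
```

{"method": "drive_tool", "body": {"steps": [{"tx": -0.15,"ty": 0,"tz": 0,"roll": 0},{"tx": 0,"ty": 0,"tz": 0,"roll": 0}]}}

```text
time_s: 8.6
position: [0.534, -0.0427, 0.0683]
orientation: [3.139, -0.004, -1.806]
contact_force: [-2.5, -11.4, 8.2]
gripper_width: 0.001
gripper_force: 6.1
```

{"method": "drive_tool", "body": {"steps": [{"tx": -0.2,"ty": 0,"tz": 0,"roll": 0},{"tx": 0,"ty": 0,"tz": 0,"roll": 0}]}}

```text
time_s: 8.85
position: [0.5344, -0.0411, 0.0683]
orientation: [3.139, -0.004, -1.806]
contact_force: [-2.0, -12.8, 7.4]
gripper_width: -0.001
gripper_force: 8.1
```

{"method": "drive_tool", "body": {"steps": [{"tx": -0.2,"ty": 0,"tz": 0,"roll": 0},{"tx": 0,"ty": 0,"tz": 0,"roll": 0}]}}

```text
time_s: 9.1
position: [0.5343, -0.0409, 0.0684]
orientation: [3.138, -0.007, -1.806]
contact_force: [-3.1, -20.4, 8.0]
gripper_width: -0.0
gripper_force: 12.4
```

The force jumped to 20 N with no further motion, so the sled is home. I'll back off the tab a little, then lift.

{"method": "drive_tool", "body": {"steps": [{"tx": 0.3,"ty": 0,"tz": 0,"roll": 0},{"tx": 0.4,"ty": 0,"tz": 0,"roll": 0},{"tx": 0,"ty": 0,"tz": -0.6,"roll": 0},{"tx": 0,"ty": 0,"tz": -1,"roll": 0},{"tx": 0,"ty": 0,"tz": -1.5,"roll": 0},{"tx": 0,"ty": 0,"tz": -3,"roll": 0},{"tx": 0,"ty": 0,"tz": -4,"roll": 0},{"tx": 0,"ty": 0,"tz": -4,"roll": 0},{"tx": 0,"ty": 0,"tz": -4,"roll": 0}]}}

```text
time_s: 10.22
position: [0.534, -0.0427, 0.2505]
orientation: [3.141, 0.0, -1.805]
contact_force: [0.8, 0.9, -0.2]
gripper_width: -0.0
gripper_force: 0.0
```

{"method": "drive_tool", "body": {"steps": [{"tx": 3,"ty": 5,"tz": 0,"roll": 0},{"tx": 3,"ty": 5,"tz": 0,"roll": 0},{"tx": 3,"ty": 5,"tz": 0,"roll": 0},{"tx": 0,"ty": 0,"tz": 0,"roll": 0}]}}

```text
time_s: 10.72
position: [0.3638, -0.0963, 0.2491]
orientation: [3.141, 0.001, -1.807]
contact_force: [0.7, 0.6, 0.2]
gripper_width: 0.002
gripper_force: 0.0
```

```bash
python3 loc.py
python3 - <<'E'
from h import *
from loc import J,O
p,d=imaging.grab_frame("side"); t,dt=imaging.grab_frame("top"); c=imaging.get_calibration("top")
for n,lo,hi,z in (("green",(45,80,30),(85,255,255),.06),("red",(0,150,50),(6,255,255),.08)):
    for nm,im,b in (("top",t,(205,120,345,215)),("side",p,(275,170,345,265))):
        uv=px(mask(im,lo,hi,b)); q=(cast(imaging.get_calibration(nm),uv,z)[:,:2]-O)@J.T*1000; print(n,nm,len(q),np.percentile(q,[1,50,99],axis=0).round(1).tolist() if len(q) else '')
o=np.zeros((600,800,3),np.uint8); o[:480,:400]=cv2.resize(p[165:265,265:348,::-1],(400,480),interpolation=2); o[:290,400:]=cv2.resize(t[120:220,205:345,::-1],(400,290),interpolation=2); cv2.imwrite("pics/c4.png",o)
E
```

```text
tip jig mm [-95.1 215.6] 0.2491 [ 3.141e+00  1.000e-03 -1.807e+00] F jig [ 0.8 -0.6] 0.2
blue x 63 [-30.7 -12.8 100.5]
start 80 [-84.6 -67.6  48.2]
tip jig mm [-94.2 213.2] 0.2497 [-3.140e+00  1.000e-03 -1.806e+00] F jig [ 0.3 -0.8] -0.3
blue x 63 [-30.7 -12.7 100.5]
start 80 [-84.6 -67.6  48.2]
green top 613 [[-157.1, 48.4], [-62.4, 61.3], [47.3, 74.7]]
green side 273 [[-167.2, 47.9], [-91.5, 61.4], [-0.4, 74.5]]
red top 112 [[5.9, -15.7], [11.5, 35.1], [17.0, 74.6]]
red side 141 [[-29.2, -17.0], [0.3, 21.4], [14.4, 73.2]]
```

View pics/c4.png

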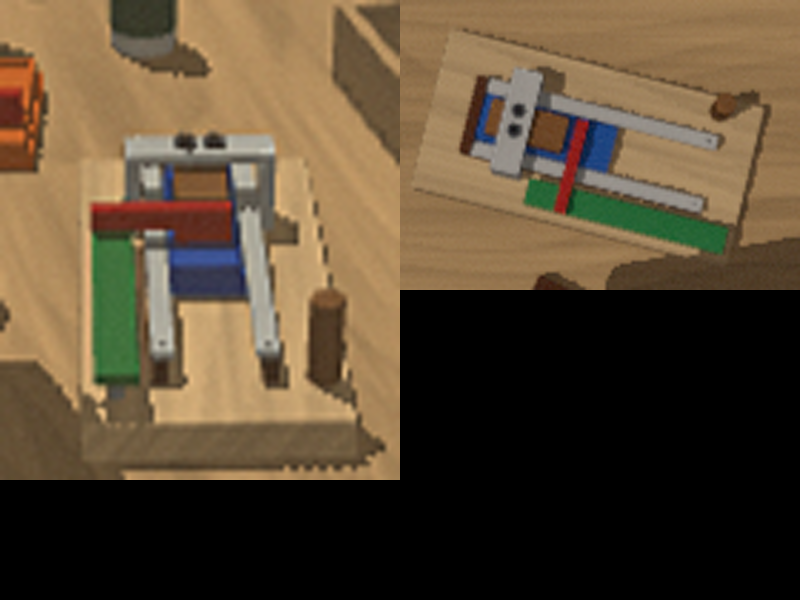

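Both views show the sled against the end stop, with the tab centre at jig x = 11.5 mm, which puts the sled at about 45 mm. The bar is back up at its 60 mm height, the blank is seated and the arm is clear. I'll hand in.

```bash
python3 -c "
from cell import ticket
print(ticket.close_job())"
```

```text
the job is handed in; nothing more can be done
None
```

The job is handed in, though no verdict came back: the last pictures show the sled home at jig x of about 45 mm, the green bar sprung back up to lock it, the blank seated and the arm clear.

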